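Shim up the gluing press and hold it shut

ROBOT

A 6-joint arm with a two-finger parallel gripper is mounted at the origin on the work surface. World frame = base frame: x ahead of the robot, y to its left, z up, the work surface at z = 0. Lengths are in m, angles in rad, forces in N, time in s.
With the tool pointing down it reaches from about 0.425 to 1.125 m from the base axis. Payload 14.9 kg.
Tool frame: the origin (TCP) lies at the very end of the fingers, on their centre line; the grasp point (between the pads) lies 19 mm behind it (robot.tcp_to_grasp is the distance from the TCP to the grasp point, in m); z points along the fingers, y is the direction in which the jaws open and shut (so a half turn about z gives the same grasp; the last joint's range is limited). The gripper opens to 91 mm and grips with 3 to 60 N. Pads are 32 mm wide; open, the fingers measure 118 mm over their backs; the gripper's body (76 mm by 178 mm) begins 60 mm behind the grasp point.
Start: joints at [-1.27, 0.379, 1.734, -0, 1.028, -0.033], TCP at [0.229, -0.661, 0.214] pointing down, gripper open.
Joint ranges: [-2.77, 2.77], [-0.74, 2.19], [0, 2.66], [-1.06, 4.2], [0.31, 2.87], [-3.08, 3.08]. Speed limits (rad/s): [1.89, 1.89, 2.39, 3.14, 3.14, 3.14].

INTERFACE

Orientations are given as a 3x3 rotation matrix whose columns are the frame's x, y, z axes.
In Python, from bench import robot gives the robot as it stands.
- The arm moves only by the shell command python3 -m crank 'ROWS' [FORCE]. ROWS is JSON, a list of rows, each a list of 7 numbers: the shift along the tool's x, y, z in cm, then the turn, a rotation vector about the tool's x, y, z in rad, then the finger opening in cm, from 0 to 9.12. In form: [[tx, ty, tz, ax, ay, az, grip], ...]. A call has 1 to 12 rows; each row shifts and turns the commanded pose from where the row before left it, along the tool's axes as they then stand; what a row does not reach is not made up. A row lasts 1/10 s, in which the tool goes at most 50 mm and 8.59 degrees, less where a joint would pass 70% of its speed; a pose out of reach is approached as far as the arm can. A call with a gripper value outside its range is refused whole. The fingers move at their own pace and stop on an object; FORCE is the grip in N (left out, the last holds). Time passes only in rows, so rows that do not move let the fingers close. It gives the time, the measured TCP pose, the force and the opening at its end, in the units of the state.
- robot.sense(): the state, without advancing time (a new reading comes with each control period).
- robot.camera(name): name is "side" or "top" or "wrist"; returns a dict with "pixels" (420x560x3 uint8, red, green, blue), "z_map" (420x560 float32, m along the optical axis (not along the pixel's ray), 0 where there is no reading), "K" (3x3 intrinsics, pixels), "rvec" (rotation vector, rad) and "tvec" (3), from world to camera coordinates, as OpenCV has them; the wrist camera has in their place "T_tool_cam" (4x4, takes a point from camera to tool coordinates, whose origin is the TCP and whose axes are the flange's). Camera axes: x right, y down, z forward; pixel columns grow to the right and rows downward; lengths in m; the calibration is good to about 2 mm. A picture is of the moment at which its call begins: read the wrist's pose just before it.
- robot.close_job(): hands the job in, once; it reports no verdict.
Trained networks look in a picture, given as the dict that the camera call returned (one of the last four; its "shot" number tells which), for a name from the list of things; names that differ only in an ending like _2 or _b are one class to them, and where a whole thing is asked for, a point or a joint stands for the part that bears it (a point fixed in the world has none). Each returns a list of dicts, best first, with "confidence" (0 to 1); they miss things now and then, are a little off and sometimes report something else, mostly with a low value. They report only what shows in the picture. A call takes as long as a camera call. They do not tell look-alikes from the thing itself.
- robot.silhouettes(query, picture): "region" (420x560 bool, what is visible of it) and "point" ([column, row] in pixels, amid what is visible of it).
- robot.tip_of(query, picture): "point" ([column, row] in pixels: a listed point, or the origin of a listed thing).
The state is a dict: "time_s": time; "joint_pos": joint angles; "dq": joint speeds; "tau": joint torques, N m; "eef_pos": TCP position; "ee_rot": TCP orientation; "force": force on the tool from outside, world axes, zero at the start; "wrist_torque": the same for the moment, N m; "width": opening from 0.0 (shut) to 1.0 (fully open).
Only numpy, scipy, OpenCV 4.12 (cv2) and the standard library are available. Lean on these libraries where they do the work, as an engineer would, in place of code of your own. Each camera call takes 0.05 s, during which the arm holds its last target.

TASK

Stack shims from the grey felt mat flat on the brace of the gluing press, centred on it with their long side along the brace's, until the gap under the swing arm is filled: use the number (one to three) that brings the arm nearest to level when its nose bears on the stack, and leave the spare ones off the press. Then take the knob, swing the arm down onto the stack, and finish while still holding the knob with the fingers and pressing the arm firmly down, because it springs up when let go. Leave the bottle, the brush and the sanding block where they are.

Things in the scene. Friction and masses are not known exactly. Their poses are not given: they have to be found in the camera images.
- jig: Gluing press, fixed: plywood base 290 x 110 x 15 mm with two dark posts (tops 100 mm above the bench) that hold the swing arm's hinge pin. Origin at bench level below the middle of the brace. x runs along the base (-125 to 165 mm) from brace to posts, y is parallel to the pin, z up. The pin is at x = 110 mm, 85 mm above the bench.
- rest: Work rest of the press: a thin 110 x 90 mm board with a flat brace on it, 70 mm (x) by 38 mm (y), 12 mm thick, on which the shims go. Origin at the centre of the brace's top face, axes parallel to the press's. Its height was set by the last user (brace top 54 to 78 mm above the bench); it is locked and does not move under load.
- clamp: Wooden swing arm of the press. Origin on the hinge pin; axes parallel to the press's when the arm is level. The arm points along its own -x; beam 22 mm wide, 18 mm thick (z 19 to 37 mm). A light spring keeps it up, 95 degrees from level (leaning just away from the brace), and lifts it when let go: about 2 N down at the knob holds it level, more presses. It swings to 17 degrees below level.
- nose (a point): Lowest point of the round crosswise nose under the swing arm, which bears on the stack: 110 mm from the hinge pin, at x = -110 mm, z = 0 of the arm. With the arm level it is as high as the pin, 85 mm above the bench, right over the brace's centre; so the gap to fill is 85 mm less the height of the brace's top.
- knob (a point): Centre of the black knob at the end of the swing arm, a short drum 30 mm in diameter and 34 mm long, lying crosswise (parallel to the pin): x = -190 mm, z = 28 mm of the arm (192 mm from the pin). Its flat ends can be pinched from above with the fingers closing parallel to the pin; it spins freely on the arm, so it does not resist as the arm swings down.
- mat: A thin grey felt mat fixed to the bench, 200 x 210 x 4 mm; the shims start lying on it. Origin at the centre of its underside.
- shim0: One of four identical flat hardwood shims, 60 mm (its x) by 34 mm (its y) by 10 mm thick (its z), 20 g. Origin at the centre of its underside.
- shim1: One of four identical flat hardwood shims, 60 mm (its x) by 34 mm (its y) by 10 mm thick (its z), 20 g. Origin at the centre of its underside.
- shim2: One of four identical flat hardwood shims, 60 mm (its x) by 34 mm (its y) by 10 mm thick (its z), 20 g. Origin at the centre of its underside.
- shim3: One of four identical flat hardwood shims, 60 mm (its x) by 34 mm (its y) by 10 mm thick (its z), 20 g. Origin at the centre of its underside.
- glue: Bystander: white glue bottle, 52 mm across, 130 mm tall, standing. Origin at the centre of its foot.
- brush: Bystander: a brush lying on the bench, 160 mm long.
- sander: Bystander: a cork-faced sanding block, 75 x 40 x 34 mm. Origin at the centre of its underside.
There are look-alikes about, which are no part of the job. Leave any black or purple look-alike of the shim2 alone.

How it is judged:
By the outcome, as a careful person would: the job done as asked, in the order asked, and still so for the second after the job is handed in, while the arm keeps its last pose, push and grip.
It also fails if it takes over 72 s, if anything falls off the work surface, if the arm or the gripper's body presses on something with over 40 N, if the wrist force passes 120 N, or if a joint passes its speed limit or range.

## Working session

There is one attempt and no reset: what is moved stays moved. The work goes in short steps, Python scripts to look and compute and a shell command to move; the robot and the scene stay as the last step left them, time stands still between calls to the robot, and variables do not carry over. Pictures are saved under pics/ and viewed, and the job is handed in when it is done.

```bash
ls; mkdir -p pics; cat > h.py <<'E'
import numpy as np, cv2
from bench import robot
def save(c,n): cv2.imwrite('pics/'+n, cv2.cvtColor(c['pixels'],cv2.COLOR_RGB2BGR))
def pose(c):
    if 'rvec' in c:
        R=cv2.Rodrigues(np.array(c['rvec'],float))[0]; t=np.array(c['tvec'],float).ravel()
        return R.T, -R.T@t
    s=c['_s']; T=np.array(c['T_tool_cam']); R=np.array(s['ee_rot']); p=np.array(s['eef_pos'])
    return R@T[:3,:3], R@T[:3,3]+p
def cam(n):
    s=robot.sense(); c=robot.camera(n); c['_s']=s; return c
def cloud(c):
    K=np.array(c['K']); z=c['z_map']; v,u=np.indices(z.shape)
    P=np.stack([(u-K[0,2])/K[0,0]*z,(v-K[1,2])/K[1,1]*z,z],-1)
    R,o=pose(c); W=P@R.T+o; W[z==0]=np.nan; return W
def pix(c,P):
    R,o=pose(c); q=(np.atleast_2d(P)-o)@R; q=q@np.array(c['K']).T; return q[:,:2]/q[:,2:]
E
python3 - <<'E'
from h import *
t=cam('top'); save(t,'top0.png')
s=cam('side'); save(s,'side0.png')
import pickle; pickle.dump((t,s),open('c0.pkl','wb'))
for n in ['shim0','rest','jig','clamp','knob','mat','glue','brush','sander']:
    W=cloud(t)
    for d in robot.silhouettes(n,t):
        r=d['region']; print(n,round(d['confidence'],2),d['point'],r.sum(),np.round(np.nanmedian(W[r],0),3))
E
```

```text
pics
shim0 0.78 [387.8, 273.9] 295 [ 0.449 -0.274  0.014]
shim0 0.75 [439.4, 194.1] 336 [ 0.66  -0.411  0.01 ]
shim0 0.73 [335.9, 236.8] 299 [ 0.543 -0.144  0.014]
shim0 0.7 [387.3, 228.7] 312 [ 0.559 -0.274  0.014]
shim0 0.64 [347.8, 192.4] 298 [ 0.662 -0.174  0.009]
shim0 0.62 [335.2, 272.5] 302 [ 0.446 -0.141  0.014]
shim0 0.61 [394.9, 193.9] 304 [ 0.662 -0.297  0.01 ]
shim0 0.54 [388.0, 145.7] 302 [ 0.777 -0.285  0.01 ]
rest 0.86 [225.8, 238.7] 1597 [0.522 0.138 0.058]
rest 0.27 [388.1, 231.2] 327 [ 0.559 -0.275  0.014]
rest 0.22 [269.1, 159.7] 444 [0.707 0.035 0.087]
jig 0.98 [232.3, 227.3] 5209 [0.543 0.127 0.019]
clamp 0.66 [241.4, 174.7] 624 [0.654 0.09  0.207]
knob 0.55 [242.5, 174.9] 596 [0.652 0.09  0.207]
mat 0.73 [359.9, 256.0] 5045 [ 0.489 -0.207  0.004]
mat 0.64 [387.4, 272.1] 347 [ 0.449 -0.275  0.013]
glue 0.95 [270.0, 161.9] 439 [0.707 0.035 0.088]
glue 0.19 [231.6, 229.4] 5309 [0.544 0.127 0.018]
brush 0.55 [125.2, 226.9] 762 [0.552 0.401 0.017]
sander 0.85 [452.1, 247.6] 551 [ 0.523 -0.438  0.033]
```

View pics/top0.png

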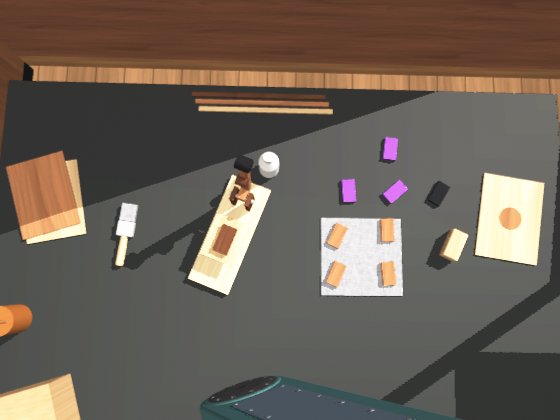

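View pics/side0.png

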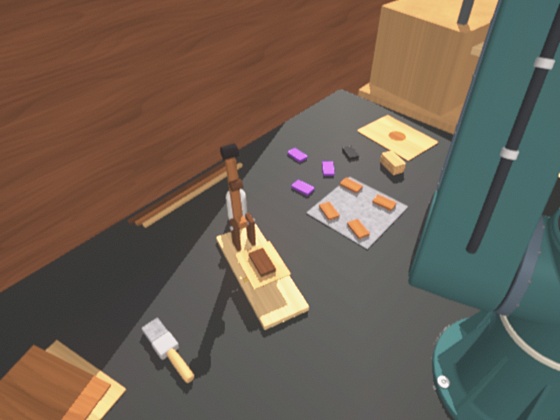

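Top view: four orange shims lie on the mat (335–388, 230–275). The press runs from (210,280) to (245,190), with the dark brace at (225,240) and the arm up. Next I'll measure geometry.

```bash
python3 - <<'E'
from h import *
import pickle
t,s=pickle.load(open('c0.pkl','rb'))
W=cloud(t); px=t['pixels'].astype(int)
print(t['K'][0],pose(t)[1], robot.tcp_to_grasp)
hsv=cv2.cvtColor(t['pixels'],cv2.COLOR_RGB2HSV)
def rect(m):
    P=W[m][:,:2].astype(np.float32); (c,wh,a)=cv2.minAreaRect(P*1000)
    b=cv2.boxPoints((c,wh,a)); e=[b[1]-b[0],b[2]-b[1]]; e=e[np.argmax([np.linalg.norm(x) for x in e])]
    return np.round(c,1),np.round(wh,1),round(np.degrees(np.arctan2(e[1],e[0])),1)
for name,c in zip('abcd',[(336,237),(387,231),(335,273),(388,274)]):
    m=np.zeros(W.shape[:2],bool); m[c[1]-20:c[1]+20,c[0]-20:c[0]+20]=1
    m&=(hsv[...,1]>120)&(px[...,0]>90)&(W[...,2]>0.009)
    print(name,m.sum(),rect(m),np.nanmedian(W[m],0).round(4))
# brace
m=np.zeros(W.shape[:2],bool); m[215:265,200:250]=1
z=W[...,2]; print(np.histogram(z[m],bins=np.arange(0,0.1,0.004)))
mb=m&(px[...,0]<150)&(px[...,0]>px[...,2]+25)&(z>.05)
print('brace',mb.sum(),rect(mb),np.nanmedian(W[mb],0))
mj=np.zeros(W.shape[:2],bool); mj[170:300,185:275]=1
mj&=(z>.008)&(z<.022); print('base',mj.sum(),rect(mj))
for n in ['rest','jig','knob','nose','clamp']:
    for c,k in((t,'t'),(s,'s')):
        try:
            for d in robot.tip_of(n,c)[:2]: print(n,k,round(d['confidence'],2),d['point'],cloud(c)[int(d['point'][1]),int(d['point'][0])].round(3))
        except Exception as e: print(e)
Ws=cloud(s)
m=np.zeros(W.shape[:2],bool); m[245:275,250:275]=1; ps=s['pixels'].astype(int)
m&=(ps[...,0]<140)&(ps[...,0]>ps[...,2]+25); print('side brace',m.sum(),np.nanmedian(Ws[m],0))
st=robot.sense(); print(st['eef_pos'],st['ee_rot'],st['width'],st['force'])
E
```

```text
[493.53077181   0.         283.14280821] [0.4325336  0.01560448 1.28365866] 0.0188
a 243 (array([ 542.5, -142.2]), array([30.6, 56.1]), np.float32(-24.3)) [ 0.5429 -0.1431  0.0139]
b 250 (array([ 559.1, -272.6]), array([57.9, 30.8]), np.float32(2.0)) [ 0.5593 -0.2729  0.0139]
c 241 (array([ 444.5, -139.8]), array([31. , 56.7]), np.float32(-23.4)) [ 0.4458 -0.1409  0.0141]
d 248 (array([ 448.4, -274.4]), array([56.5, 31.3]), np.float32(6.2)) [ 0.4487 -0.2741  0.0139]
(array([155,  22,  81, 262, 161,  13,   0,   0,   0,   0,   0,   0,  29,
       370, 639, 117, 152, 232,  43,   4,   0,   0,   0,   0]), array([0.   , 0.004, 0.008, 0.012, 0.016, 0.02 , 0.024, 0.028, 0.032,
       0.036, 0.04 , 0.044, 0.048, 0.052, 0.056, 0.06 , 0.064, 0.068,
       0.072, 0.076, 0.08 , 0.084, 0.088, 0.092, 0.096]))
brace 2 (array([514.4, 125.6]), array([18.6,  0. ]), np.float32(158.5)) [0.51443599 0.12562629 0.06837489]
base 2691 (array([559. , 124.4]), array([117.8, 331. ]), np.float32(-22.2))
rest t 0.84 [224.5, 239.8] [0.522 0.142 0.071]
jig t 0.6 [228.4, 241.6] [0.518 0.132 0.068]
jig s 0.74 [258.9, 276.0] [0.505 0.173 0.059]
knob t 0.82 [244.1, 162.0] [0.667 0.084 0.284]
knob s 0.82 [230.7, 151.7] [0.657 0.092 0.281]
nose t 0.82 [240.0, 184.7] [0.637 0.097 0.197]
nose t 0.49 [330.9, 271.2] [ 0.451 -0.126  0.014]
nose s 0.84 [235.2, 188.2] [0.638 0.104 0.196]
clamp t 0.91 [240.2, 196.0] [0.627 0.104 0.092]
clamp s 0.59 [240.9, 227.3] [0.622 0.113 0.088]
side brace 84 [0.50160156 0.15685257 0.06648271]
[ 0.22934016 -0.66137429  0.21393463] [[ 9.44813947e-01  3.27607394e-01 -5.13326554e-06]
 [ 3.27607394e-01 -9.44813947e-01  3.04194039e-05]
 [ 5.11564075e-06 -3.04223728e-05 -1.00000000e+00]] 1.0005648701339882 [-0.22146519  0.04670634  0.56983685]
```

```bash
cat >> h.py <<'E'
def todo(xyz, ydir=None):
    """shift to xyz in tool axes (cm) and turn about z to make tool y parallel to ydir (deg), mod 180"""
    s=robot.sense(); R=np.array(s['ee_rot']); d=(np.array(xyz)-s['eef_pos'])@R*100
    print('at',np.round(s['eef_pos'],4),'shift cm',d.round(2),'tilt',(np.degrees(np.arcsin(R[0,2])).round(2),np.degrees(np.arcsin(R[1,2])).round(2)),'q',np.round(s['joint_pos'],2),'F',np.round(s['force'],1),'w',round(s['width'],3),'t',s['time_s'])
    if ydir is not None:
        a=np.radians(ydir); u=R.T@np.array([np.cos(a),np.sin(a),0]); th=np.arctan2(-u[0],u[1])
        th=(th+np.pi/2)%np.pi-np.pi/2; print('turn az',round(th,4))
E
python3 - <<'E'
from h import *
c=cam('wrist'); save(c,'w0.png'); print(np.round(c['T_tool_cam'],3),c['K'])
todo([0.52,-0.2,0.30],88)
E
```

```text
[[-0.    -0.957 -0.29   0.082]
 [ 1.    -0.     0.001  0.   ]
 [-0.001 -0.29   0.957 -0.17 ]
 [ 0.     0.     0.     1.   ]] [[321.41482054   0.         278.84979868]
 [  0.         321.41482054 211.98363544]
 [  0.           0.           1.        ]]
at [ 0.2293 -0.6614  0.2139] shift cm [ 42.58 -34.07  -8.61] tilt (np.float64(-0.0), np.float64(0.0)) q [-1.27  0.38  1.73 -0.    1.03 -0.03] F [ 0.  -0.3 -0.5] w 1.003 t 1.1
turn az 0.3687
```

```bash
sed -n 1,5p h.py >/dev/null; python3 -m crank --help 2>&1 | head
```

```text
invalid input: not JSON, or not a number
```

```bash
python3 -m crank '[[3.8,-3.1,-0.8,0,0,0,9],[3.8,-3.1,-0.8,0,0,0,9],[3.8,-3.1,-0.8,0,0,0,9],[3.8,-3.1,-0.8,0,0,0,9],[3.8,-3.1,-0.8,0,0,0,9],[3.8,-3.1,-0.8,0,0,0,9],[3.8,-3.1,-0.8,0,0,0,9],[3.8,-3.1,-0.8,0,0,0,9],[3.8,-3.1,-0.8,0,0,0.123,9],[3.8,-3.1,-0.8,0,0,0.123,9],[0,0,0,0,0,0.123,9],[0,0,0,0,0,0,9]]'
python3 - <<'E'
from h import *
todo([0.52,-0.2,0.30],88)
c=cam('wrist'); save(c,'w1.png')
W=cloud(c); hsv=cv2.cvtColor(c['pixels'],cv2.COLOR_RGB2HSV)
for d in robot.silhouettes('shim0',c):
    r=d['region']; P=W[r]; P=P[np.isfinite(P[:,0])]; 
    if len(P)<20: continue
    P=P[abs(P[:,2]-np.median(P[:,2]))<.003]
    (q,wh,a)=cv2.minAreaRect((P[:,:2]*1000).astype(np.float32)); b=cv2.boxPoints((q,wh,a)); e=[b[1]-b[0],b[2]-b[1]]; e=e[np.argmax([np.linalg.norm(x) for x in e])]
    print(round(d['confidence'],2),np.round(d['point']),np.round(q,1),np.round(wh,1),'z',np.median(P[:,2]).round(4),'long',np.degrees(np.arctan2(e[1],e[0])).round(1),hsv[r].mean(0).round())
E
```

```text
time_s: 2.3
eef_pos: [0.4924, -0.2465, 0.2942]
ee_rot: [[0.999, -0.035, 0.0], [-0.035, -0.999, -0.0], [0.0, 0.0, -1.0]]
force: [0.1, -0.4, 0.1]
width: 0.991
at [ 0.4924 -0.2465  0.2942] shift cm [ 2.6  -4.74 -0.58] tilt (np.float64(0.02), np.float64(-0.02)) q [-0.51  0.05  1.98 -0.    1.11  1.1 ] F [ 0.1 -0.4  0.1] w 0.991 t 2.3
turn az 0.0001
0.81 [204. 139.] [ 545.4 -144.2] [34.3 60.1] z 0.0129 long -24.7 [ 12. 142. 212.]
0.68 [301. 201.] [ 450.8 -275.6] [60.2 33.9] z 0.013 long 5.9 [ 12. 143. 212.]
0.68 [206. 207.] [ 447.4 -141.6] [33.6 60.2] z 0.0129 long -23.5 [ 12. 145. 213.]
0.64 [403.  36.] [ 662.1 -412. ] [34.4 60. ] z 0.0091 long -30.7 [112.  15.  57.]
0.59 [300. 122.] [ 562.8 -274.2] [59.9 33.9] z 0.013 long 2.3 [ 12. 144. 213.]
0.55 [314.  36.] [ 664.8 -296.6] [34.1 60.2] z 0.009 long -48.6 [141. 140. 211.]
```

```bash
python3 -m crank '[[0.2,-4.35,-0.45,0,0,0,9],[0.2,-4.35,-0.45,0,0,0,9],[0.2,-4.35,-0.45,0,0,0,9],[0.2,-4.35,-0.45,0,0,0,9],[0.2,-4.35,-0.45,0,0,0,9],[0.2,-4.35,-0.45,0,0,0,9],[0.2,-4.35,-0.45,0,0,0,9],[0.2,-4.35,-0.45,0,0,0,9],[0,0,0,0,0,0.117,9],[0,0,0,0,0,0.117,9],[0,0,0,0,0,0.117,9],[0,0,0,0,0,0,9]]'
python3 - <<'E'
from h import *
import pickle
todo([0.52,0.1,0.33],68)
c=cam('wrist'); save(c,'w2.png'); pickle.dump(c,open('w2.pkl','wb'))
W=cloud(c)
for n in ['rest','clamp','knob','nose','jig']:
    for d in robot.tip_of(n,c)[:2]:
        u,v=map(int,d['point']); print(n,round(d['confidence'],2),(u,v),W[v,u].round(4) if 0<=u<560 and 0<=v<420 else '')
E
```

```text
time_s: 3.6
eef_pos: [0.52, 0.0988, 0.3297]
ee_rot: [[0.926, -0.377, -0.0], [-0.377, -0.926, -0.0], [-0.0, 0.0, -1.0]]
force: [0.7, 0.3, 0.4]
width: 0.988
at [0.52   0.0988 0.3297] shift cm [-0.04 -0.11 -0.03] tilt (np.float64(-0.02), np.float64(-0.01)) q [ 0.14 -0.02  1.99 -0.    1.18  2.1 ] F [0.7 0.3 0.4] w 0.988 t 3.6
turn az -0.0027
rest 0.69 (248, 186) [0.5252 0.1419 0.0672]
clamp 0.86 (245, 102) [0.6246 0.0993 0.0952]
knob 0.84 (209, 14) [0.6637 0.0841 0.2859]
nose 0.8 (230, 83) [0.6368 0.0971 0.1971]
jig 0.89 (254, 176) [0.5349 0.1286 0.0682]
jig 0.49 (244, 103) [0.624  0.1008 0.0954]
```

View pics/w2.png

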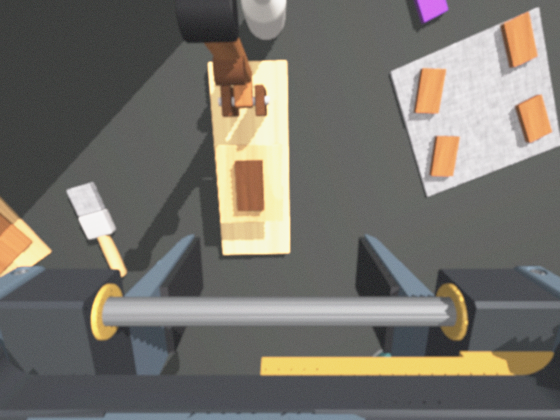

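The wrist view shows the brace at (248,186), the posts and hinge at (245,100), and the raised arm with its knob at (209,15). Now I'll fit the brace.

```bash
cat >> h.py <<'E'
def rect(P):
    (q,wh,a)=cv2.minAreaRect((P[:,:2]*1000).astype(np.float32)); b=cv2.boxPoints((q,wh,a)); e=[b[1]-b[0],b[2]-b[1]]; e=e[np.argmax([np.linalg.norm(x) for x in e])]
    return 'ctr',np.round(q,1),'wh',np.round(wh,1),'long',np.degrees(np.arctan2(e[1],e[0])).round(1)%180,'z',np.median(P[:,2]).round(4)
E
python3 - <<'E'
from h import *
import pickle
c=pickle.load(open('w2.pkl','rb')); W=cloud(c); px=c['pixels'].astype(int); z=W[...,2]
m=np.zeros(z.shape,bool); m[140:255,215:295]=1
print(np.histogram(z[m],bins=np.arange(0,0.09,0.002)))
b=m&(px.sum(-1)<330)&(z>.062); print(b.sum(),rect(W[b]))
P=W[b]; 
# plane-based z and board z
bd=m&(px.sum(-1)>400)&(z>.045)&(z<.062); print('board',bd.sum(),rect(W[bd]))
m2=np.zeros(z.shape,bool); m2[55:260,200:300]=1
bs=m2&(z>.009)&(z<.02); print('base',bs.sum(),rect(W[bs]))
bench=(z>-.01)&(z<.006); bench[:, :60]=0; bench[:,330:]=0; print('bench',np.nanmedian(z[bench]))
mm=np.zeros(z.shape,bool); mm[80:120,215:275]=1
p=mm&(z>.08)&(z<.11); print('posts',p.sum(),rect(W[p]))
E
```

```text
(array([ 148,    1,    0,    0,    0,   53, 1575, 1362,   31,    0,    0,
          0,    0,    0,    0,    0,    0,    0,    0,    0,    0,    0,
          0,    0,    0,    0,   10, 1111, 2281,   94,    5,    8,    8,
        454,  916,   25,    0,    0,    0,    0,    0,    0,    0,    0]), array([0.   , 0.002, 0.004, 0.006, 0.008, 0.01 , 0.012, 0.014, 0.016,
       0.018, 0.02 , 0.022, 0.024, 0.026, 0.028, 0.03 , 0.032, 0.034,
       0.036, 0.038, 0.04 , 0.042, 0.044, 0.046, 0.048, 0.05 , 0.052,
       0.054, 0.056, 0.058, 0.06 , 0.062, 0.064, 0.066, 0.068, 0.07 ,
       0.072, 0.074, 0.076, 0.078, 0.08 , 0.082, 0.084, 0.086, 0.088]))
345 ('ctr', array([524.6, 139.9]), 'wh', array([33.7, 66.2]), 'long', np.float32(158.9), 'z', np.float64(0.0684))
board 3495 ('ctr', array([525.1, 140.6]), 'wh', array([ 90. , 110.4]), 'long', np.float32(159.1), 'z', np.float64(0.0564))
base 6837 ('ctr', array([544.1, 133.5]), 'wh', array([110.2, 289.7]), 'long', np.float32(159.1), 'z', np.float64(0.0139))
bench -0.0010823748713426062
posts 1260 ('ctr', array([630. , 100.9]), 'wh', array([61.8, 40. ]), 'long', np.float32(69.5), 'z', np.float64(0.0972))
```

Gap is about 15.5 mm, close to the tie between one and two shims, so I'll pin the height down using planes of known height.

```bash
python3 - <<'E'
from h import *
import pickle
def ana(c,box,tag):
    W=cloud(c); px=c['pixels'].astype(int); z=W[...,2]
    ctr=np.array([.5251,.1406]); a=np.radians(-20.9); R=np.array([[np.cos(a),-np.sin(a)],[np.sin(a),np.cos(a)]])
    L=(W[...,:2]-ctr)@R; x,y=L[...,0],L[...,1]; s=px.sum(-1)
    def sel(xa,xb,ya,yb,za,zb): return (x>xa)&(x<xb)&(y>ya)&(y<yb)&(z>za)&(z<zb)
    S={'bench':(( (abs(y)>.07)&(abs(y)<.1)&(x>-.1)&(x<.12)&(abs(z)<.008)),0),
       'base':(sel(-.12,-.06,-.05,.05,.008,.022),.015),
       'board':(sel(-.05,.05,-.04,.04,.048,.062)&~sel(-.042,.042,-.026,.026,0,1),None),
       'brace':(sel(-.03,.03,-.014,.014,.06,.08),None)}
    for k,(m,t) in S.items():
        P=W[m]; 
        if len(P)<10: print(tag,k,len(P)); continue
        print(tag,k,len(P),'mean',(P[:,2].mean()*1000).round(2),'med',(np.median(P[:,2])*1000).round(2),'sd',(P[:,2].std()*1000).round(2),'slope/100mm',(np.polyfit(x[m],P[:,2],1)[0]*100).round(2),(np.polyfit(y[m],P[:,2],1)[0]*100).round(2))
    zz=z[sel(.085,.14,-.05,.05,.09,.106)]; print(tag,'posts',len(zz),np.percentile(zz*1000,[25,50,75,90]).round(2) if len(zz) else '')
ana(pickle.load(open('w2.pkl','rb')),None,'w')
t,s=pickle.load(open('c0.pkl','rb')); ana(t,None,'t'); ana(s,None,'s')
E
```

```text
w bench 5360 mean -1.03 med -1.03 sd 0.91 slope/100mm 0.06 -0.05
w base 1849 mean 13.95 med 13.94 sd 0.86 slope/100mm 0.17 -0.02
w board 1809 mean 56.4 med 56.41 sd 0.8 slope/100mm 0.07 -0.1
w brace 878 mean 68.4 med 68.41 sd 0.8 slope/100mm -0.13 0.28
w posts 1113 [95.53 97.82 99.07 99.77]
t bench 1940 mean -0.4 med -0.41 sd 2.56 slope/100mm -0.18 -0.21
t base 933 mean 14.81 med 14.77 sd 2.44 slope/100mm 0.14 0.11
t board 578 mean 56.89 med 57.03 sd 2.28 slope/100mm 0.19 -0.82
t brace 276 mean 68.9 med 68.9 sd 2.67 slope/100mm 1.37 2.84
t posts 280 [ 95.28  97.5   99.89 101.79]
s bench 1858 mean -0.43 med -0.42 sd 1.45 slope/100mm -0.06 -0.01
s base 1038 mean 14.57 med 14.57 sd 1.42 slope/100mm 0.13 -0.03
s board 534 mean 57.08 med 57.06 sd 1.28 slope/100mm 0.18 0.03
s brace 252 mean 69.05 med 69.09 sd 1.36 slope/100mm -0.31 -0.15
s posts 275 [ 95.11  97.53  99.78 101.1 ]
```

All three cameras agree once referenced to the bench and base: brace top ≈ 69.4 mm, gap ≈ 15.6 mm, so two shims (4.4 mm high against 5.6 mm low). I'll flip the tool so the camera side faces away from the raised arm. A second look then cancels the camera bias.

```bash
python3 -m crank '[[0,0,0,0,0,-0.143,9],[0,0,0,0,0,-0.143,9],[0,0,0,0,0,-0.143,9],[0,0,0,0,0,-0.143,9],[0,0,0,0,0,-0.143,9],[0,0,0,0,0,-0.143,9],[0,0,0,0,0,-0.143,9],[0,0,0,0,0,-0.143,9],[0,0,0,0,0,-0.143,9],[0,0,0,0,0,-0.143,9],[0,0,0,0,0,-0.143,9]]' >/dev/null;  python3 -m crank '[[0,0,0,0,0,-0.143,9],[0,0,0,0,0,-0.143,9],[0,0,0,0,0,-0.143,9],[0,0,0,0,0,-0.143,9],[0,0,0,0,0,-0.143,9],[0,0,0,0,0,-0.143,9],[0,0,0,0,0,-0.143,9],[0,0,0,0,0,-0.143,9],[0,0,0,0,0,-0.143,9],[0,0,0,0,0,-0.143,9],[0,0,0,0,0,-0.125,9],[0,0,0,0,0,0,9]]'
python3 - <<'E'
from h import *
import pickle
todo([0.5428,-0.142,0.20],65.8)
c=cam('wrist'); save(c,'w3.png'); pickle.dump(c,open('w3.pkl','wb'))
W=cloud(c); z=W[...,2]; px=c['pixels'].astype(int)
near=(abs(W[...,0]-.525)<.2)&(abs(W[...,1]-.14)<.2)
nb=(np.hypot(W[...,0]-.525,W[...,1]-.14)<.085)
bd=nb&(z>.05)&(z<.062); print('board',bd.sum(),rect(W[bd]))
b=nb&(z>.0635)&(z<.074); print('brace',b.sum(),rect(W[b]))
print('base z',np.nanmedian(z[near&(z>.009)&(z<.02)]),'bench',np.nanmedian(z[near&(abs(z)<.006)]))
c2=pickle.load(open('w2.pkl','rb')); W=cloud(c2); z=W[...,2]
nb=(np.hypot(W[...,0]-.525,W[...,1]-.14)<.085)
b=nb&(z>.0635)&(z<.074); print('brace w2',b.sum(),rect(W[b]))
E
```

```text
time_s: 6.2
eef_pos: [0.52, 0.0997, 0.3299]
ee_rot: [[-0.922, 0.386, -0.0], [0.386, 0.922, -0.0], [0.0, -0.0, -1.0]]
force: [0.3, -0.9, 0.2]
width: 0.99
at [0.52   0.0997 0.3299] shift cm [-11.44 -21.41  12.99] tilt (np.float64(-0.0), np.float64(-0.0)) q [ 0.15 -0.02  1.99 -0.    1.18 -1.03] F [ 0.3 -0.9  0.2] w 0.99 t 6.2
turn az 0.0257
board 3673 ('ctr', array([523.7, 140.2]), 'wh', array([ 90.1, 110. ]), 'long', np.float32(159.1), 'z', np.float64(0.0564))
brace 1456 ('ctr', array([523.4, 140.3]), 'wh', array([37.7, 70.4]), 'long', np.float32(158.1), 'z', np.float64(0.0684))
base z 0.013963075516969042 bench -0.0010399119326859885
brace w2 1405 ('ctr', array([525.3, 140.5]), 'wh', array([38., 70.]), 'long', np.float32(159.1), 'z', np.float64(0.0684))
```

View pics/w3.png

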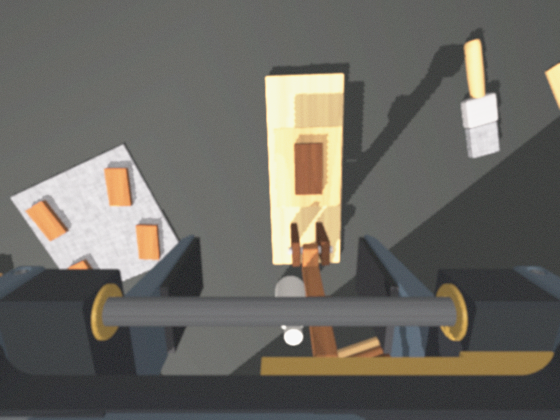

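```bash
cat >> h.py <<'E'
def plan(xyz,ydir):
    s=robot.sense(); R=np.array(s['ee_rot']); a=np.radians(ydir); u=R.T@np.array([np.cos(a),np.sin(a),0]); th=np.arctan2(-u[0],u[1]); th=(th+np.pi/2)%np.pi-np.pi/2
    R2=R@cv2.Rodrigues(np.array([0,0,th]))[0]
    d=(np.array(xyz)-s['eef_pos'])@R2*100
    print('turn az first',round(th,4),'then shift cm',d.round(2),'norm',np.linalg.norm(d).round(1),'| at',np.round(s['eef_pos'],4),'F',np.round(s['force'],1),'w',round(s['width'],3),'t',s['time_s'],'q',np.round(s['joint_pos'],2))
E
python3 -c "
from h import *
plan([.5446,-.1442,.06],65.3)"
```

```text
turn az first 0.0295 then shift cm [-12.43 -21.13  26.99] norm 36.5 | at [0.52   0.0997 0.3299] F [ 0.2 -0.2 -0.1] w 0.986 t 6.25 q [ 0.15 -0.02  1.99  0.    1.18 -1.02]
```

```bash
python3 -m crank '[[0,0,0,0,0,0.0295,7],[-2.07,-3.52,2,0,0,0,7],[-2.07,-3.52,2,0,0,0,7],[-2.07,-3.52,2,0,0,0,7],[-2.07,-3.52,2,0,0,0,7],[-2.07,-3.52,2,0,0,0,7],[-2.07,-3.52,2,0,0,0,7],[0,0,4.9,0,0,0,7],[0,0,4.9,0,0,0,7],[0,0,4.9,0,0,0,7],[0,0,0,0,0,0,7],[0,0,0,0,0,0,7]]'
python3 - <<'E'
from h import *
plan([.5446,-.1442,.007],65.3)
c=cam('wrist'); save(c,'w4.png')
E
```

```text
time_s: 7.45
eef_pos: [0.5451, -0.144, 0.0635]
ee_rot: [[-0.908, 0.418, -0.001], [0.418, 0.908, 0.0], [0.001, -0.0, -1.0]]
force: [0.3, -1.0, 1.2]
width: 0.764
turn az first -0.0001 then shift cm [ 0.02 -0.04  5.65] norm 5.7 | at [ 0.5451 -0.144   0.0635] F [ 0.3 -1.   1.2] w 0.764 t 7.45 q [-0.3   0.4   2.06 -0.    0.69 -1.44]
```

View pics/w4.png

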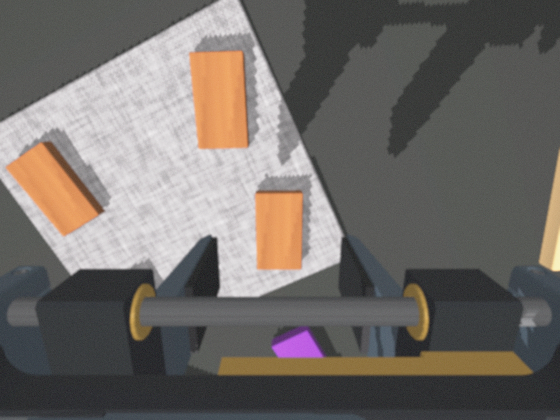

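Shim a at (279,230) is centred between the fingers and aligned with them. Descending and gripping.

```bash
python3 -m crank '[[0,0,2.5,0,0,0,7],[0,0,2.2,0,0,0,7],[0,0,0.95,0,0,0,7],[0,0,0,0,0,0,7],[0,0,0,0,0,0,3],[0,0,0,0,0,0,3],[0,0,0,0,0,0,3],[0,0,0,0,0,0,3],[0,0,0,0,0,0,3],[0,0,0,0,0,0,3]]' 20
python3 -c "
from h import *
plan([.5446,-.1442,.007],65.3)"
```

```text
time_s: 8.5
eef_pos: [0.5451, -0.144, 0.0067]
ee_rot: [[-0.909, 0.416, 0.0], [0.416, 0.909, -0.0], [-0.0, 0.0, -1.0]]
force: [-1.9, 1.1, 6.0]
width: 0.371
turn az first 0.0018 then shift cm [ 0.04 -0.04 -0.03] norm 0.1 | at [ 0.5451 -0.144   0.0067] F [-1.9  1.1  6. ] w 0.371 t 8.5 q [-0.3   0.5   2.06 -0.    0.59 -1.44]
```

```bash
python3 -m crank '[[0,0,-1,0,0,0,3],[0,0,-3.5,0,0,0,3],[0,0,-4.5,0,0,0,3],[0,0,-4.5,0,0,0,3],[0,0,0,0,0,-0.0665,3],[0,0,0,0,0,0,3]]'
python3 -c "
from h import *
plan([.5244,.1404,.1],69.1)"
```

```text
time_s: 9.1
eef_pos: [0.5456, -0.1441, 0.1432]
ee_rot: [[-0.935, 0.354, 0.003], [0.354, 0.935, -0.001], [-0.003, 0.0, -1.0]]
force: [0.0, 0.5, -1.3]
width: 0.368
turn az first 0.0032 then shift cm [12.14 25.83  4.29] norm 28.9 | at [ 0.5456 -0.1441  0.1432] F [ 0.   0.5 -1.3] w 0.368 t 9.1 q [-0.3   0.27  2.04 -0.    0.83 -1.51]
```

```bash
python3 -m crank '[[3.4,3.6,0,0,0,0,3],[3.4,3.6,0,0,0,0,3],[3.4,3.6,0,0,0,0,3],[1.94,4,0,0,0,0,3],[0,4,1,0,0,0,3],[0,4,1,0,0,0,3],[0,3.03,2,0,0,0,3],[0,0,0,0,0,0,3],[0,0,0,0,0,0,3]]'
python3 - <<'E'
from h import *
import pickle
plan([.5244,.1404,.0725],69.1)
c=cam('wrist'); save(c,'w5.png'); pickle.dump(c,open('w5.pkl','wb'))
W=cloud(c); z=W[...,2]
m=(np.hypot(W[...,0]-.525,W[...,1]-.14)<.06)&(z>.09)&(z<.12); m[230:]=0; print(m.sum(),rect(W[m]) if m.sum()>20 else '')
E
```

```text
time_s: 10.0
eef_pos: [0.522, 0.1407, 0.1003]
ee_rot: [[-0.935, 0.355, -0.003], [0.355, 0.935, -0.001], [0.002, -0.002, -1.0]]
force: [-0.4, -0.5, -0.1]
width: 0.37
turn az first 0.0019 then shift cm [-0.24  0.06  2.78] norm 2.8 | at [0.522  0.1407 0.1003] F [-0.4 -0.5 -0.1] w 0.37 t 10.0 q [ 0.22  0.3   2.1  -0.    0.74 -0.99]
1116 ('ctr', array([496.8, 149.8]), 'wh', array([34. ,  8.2]), 'long', np.float32(69.5), 'z', np.float64(0.1065))
```

View pics/w5.png

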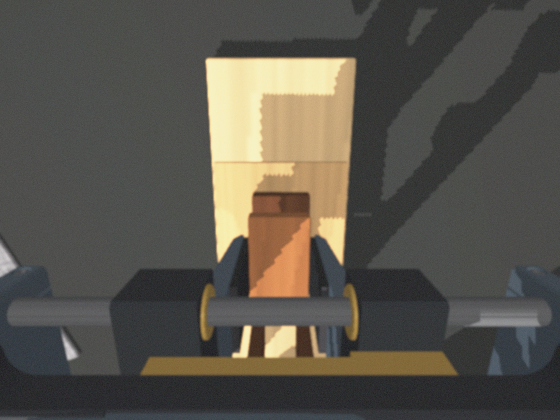

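Shim (280,255) is held square over the brace. Lowering it in small steps to feel for contact.

```bash
python3 -m crank '[[-0.24,0.06,1.2,0,0,0,3],[0,0,1.2,0,0,0,3],[0,0,0,0,0,0,3],[0,0,0,0,0,0,3]]'; for i in 1; do python3 -m crank '[[0,0,0.15,0,0,0,3],[0,0,0.1,0,0,0,3],[0,0,0,0,0,0,3]]'; done
```

```text
time_s: 10.45
eef_pos: [0.5253, 0.1398, 0.077]
ee_rot: [[-0.935, 0.356, -0.001], [0.356, 0.935, -0.0], [0.001, -0.001, -1.0]]
force: [-0.3, 0.5, -0.3]
width: 0.37
time_s: 10.75
eef_pos: [0.5257, 0.1403, 0.075]
ee_rot: [[-0.935, 0.355, 0.0], [0.355, 0.935, 0.0], [-0.0, 0.0, -1.0]]
force: [-0.5, -0.5, 0.1]
width: 0.372
```

```bash
python3 -m crank '[[0.12,0.05,0.1,0,0,0,3],[0,0,0.05,0,0,0,3],[0,0,0,0,0,0,3]]'; python3 -m crank '[[0,0,0.05,0,0,0,3],[0,0,0,0,0,0,3]]';python3 -m crank '[[0,0,0.05,0,0,0,3],[0,0,0,0,0,0,3]]'; python3 -c "
from h import *
plan([.5244,.1404,.0725],69.1)"
```

```text
time_s: 11.05
eef_pos: [0.5246, 0.1413, 0.0734]
ee_rot: [[-0.935, 0.355, -0.0], [0.355, 0.935, -0.0], [0.0, -0.0, -1.0]]
force: [0.2, 0.5, 0.5]
width: 0.368
time_s: 11.25
eef_pos: [0.5246, 0.1412, 0.0729]
ee_rot: [[-0.935, 0.355, -0.0], [0.355, 0.935, -0.0], [0.0, -0.0, -1.0]]
force: [-0.3, -0.6, 0.2]
width: 0.374
time_s: 11.45
eef_pos: [0.5247, 0.1412, 0.0724]
ee_rot: [[-0.935, 0.355, -0.0], [0.355, 0.935, 0.0], [0.0, -0.0, -1.0]]
force: [0.0, -0.7, -1.0]
width: 0.368
turn az first 0.002 then shift cm [-0.   -0.08 -0.01] norm 0.1 | at [0.5247 0.1412 0.0724] F [ 0.  -0.7 -1. ] w 0.368 t 11.45 q [ 0.22  0.36  2.1   0.    0.69 -0.99]
```

```bash
python3 -m crank '[[0,-0.07,0.03,0,0,0,3],[0,0,0,0,0,0,3]]'; python3 -m crank '[[0,0,0.03,0,0,0,3],[0,0,0,0,0,0,3]]';python3 -m crank '[[0,0,0.03,0,0,0,3],[0,0,0,0,0,0,3]]'
```

```text
time_s: 11.65
eef_pos: [0.5244, 0.1405, 0.0721]
ee_rot: [[-0.935, 0.355, 0.0], [0.355, 0.935, 0.0], [-0.0, 0.0, -1.0]]
force: [0.2, 0.5, 0.5]
width: 0.367
time_s: 11.85
eef_pos: [0.5244, 0.1405, 0.0721]
ee_rot: [[-0.935, 0.355, -0.0], [0.355, 0.935, -0.0], [0.0, -0.0, -1.0]]
force: [-2.0, -1.0, 6.5]
width: 0.369
time_s: 12.05
eef_pos: [0.5245, 0.1405, 0.0721]
ee_rot: [[-0.935, 0.355, -0.0], [0.355, 0.935, -0.0], [0.0, -0.0, -1.0]]
force: [-4.5, -1.6, 12.0]
width: 0.37
```

Contact at TCP z = 72.1 mm gives a brace top of 69.4 mm, which confirms the vision and two shims. Releasing.

```bash
python3 -m crank '[[0,0,-0.05,0,0,0,3],[0,0,0,0,0,0,5],[0,0,0,0,0,0,5],[0,0,0,0,0,0,5],[0,0,-1,0,0,0,5],[0,0,-3,0,0,0,5],[0,0,-4,0,0,0,6],[0,0,-3,0,0,0,6],[0,0,0,0,0,0,7]]'
python3 - <<'E'
from h import *
import pickle
c=cam('wrist'); save(c,'w6.png'); pickle.dump(c,open('w6.pkl','wb'))
W=cloud(c); z=W[...,2]
plan([.4466,-.1416,.16],66.5)
nb=(np.hypot(W[...,0]-.525,W[...,1]-.14)<.08); nb[330:]=0
for a,b in((.05,.062),(.064,.0725),(.0735,.084)):
    m=nb&(z>a)&(z<b); print(m.sum(),rect(W[m]))
E
```

```text
time_s: 12.95
eef_pos: [0.5267, 0.1411, 0.1868]
ee_rot: [[-0.935, 0.355, 0.007], [0.355, 0.935, 0.001], [-0.006, 0.004, -1.0]]
force: [0.3, 0.8, -0.7]
width: 0.716
turn az first 0.0475 then shift cm [ -4.01 -29.06   2.39] norm 29.4 | at [0.5256 0.1408 0.1845] F [ 0.4  0.5 -0.8] w 0.752 t 13.0 q [ 0.22  0.17  2.07 -0.    0.9  -0.99]
7245 ('ctr', array([524. , 140.3]), 'wh', array([ 90.1, 109.5]), 'long', np.float32(159.2), 'z', np.float64(0.0565))
525 ('ctr', array([523.6, 140.4]), 'wh', array([38. , 69.7]), 'long', np.float32(159.1), 'z', np.float64(0.0684))
2433 ('ctr', array([523.5, 140. ]), 'wh', array([33.9, 60.1]), 'long', np.float32(159.9), 'z', np.float64(0.0785))
```

View pics/w6.png

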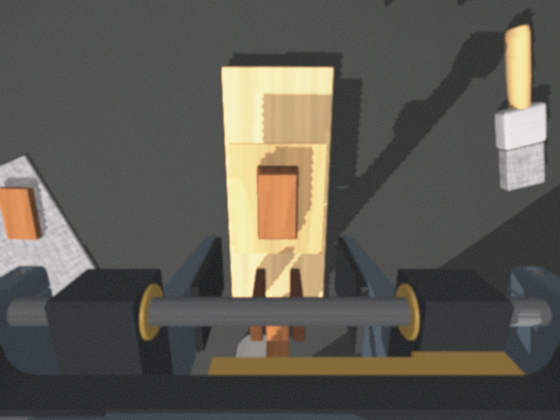

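First shim is centred on the brace to within 0.4 mm (277,202). Fetching shim c.

```bash
python3 -m crank '[[0,0,0,0,0,0.0475,7],[0,-4.8,0,0,0,0,7],[0,-4.8,0,0,0,0,7],[-0.8,-4.85,0,0,0,0,7],[-0.8,-4.85,0,0,0,0,7],[-1.2,-4.85,0,0,0,0,7],[-1.2,-4.85,0,0,0,0,7],[0,0,4.5,0,0,0,7],[0,0,4.5,0,0,0,7],[0,0,3.3,0,0,0,7],[0,0,0,0,0,0,7],[0,0,0,0,0,0,7]]' >/dev/null
python3 - <<'E'
from h import *
plan([.4466,-.1416,.007],66.5)
c=cam('wrist'); save(c,'w7.png'); W=cloud(c); z=W[...,2]
m=(np.hypot(W[...,0]-.4466,W[...,1]+.1416)<.04)&(z>.009)&(z<.018); print(m.sum(), rect(W[m]))
E
```

```text
turn az first -0.0001 then shift cm [-0.18  0.02  5.2 ] norm 5.2 | at [ 0.4449 -0.1411  0.059 ] F [-0.1 -0.4  0.6] w 0.767 t 14.2 q [-0.36  0.29  2.25  0.    0.61 -1.52]
3714 ('ctr', array([ 445.7, -141.6]), 'wh', array([34.1, 60.5]), 'long', np.float32(156.7), 'z', np.float64(0.0131))
```

View pics/w7.png

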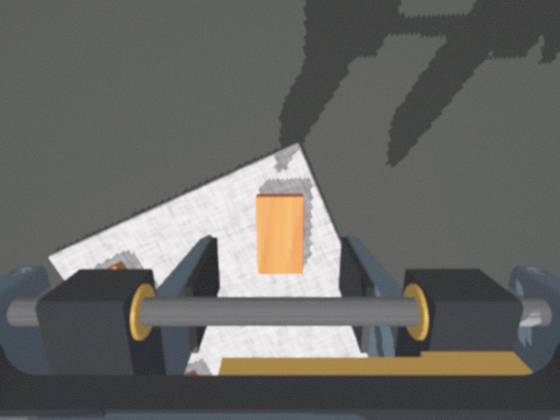

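Shim c (280,234) is aligned between the fingers. Gripping.

```bash
python3 -m crank '[[-0.15,0,2.5,0,0,0,7],[0,0,2.2,0,0,0,7],[0,0,0.5,0,0,0,7],[0,0,0,0,0,0,7],[0,0,0,0,0,0,3],[0,0,0,0,0,0,3],[0,0,0,0,0,0,3],[0,0,0,0,0,0,3],[0,0,0,0,0,0,3],[0,0,0,0,0,0,3]]' 20
python3 -c "
from h import *
plan([.4466,-.1416,.007],66.5)"
```

```text
time_s: 15.25
eef_pos: [0.447, -0.142, 0.0073]
ee_rot: [[-0.917, 0.399, 0.0], [0.399, 0.917, -0.0], [-0.0, 0.0, -1.0]]
force: [-1.0, 0.2, 7.8]
width: 0.369
turn az first -0.0002 then shift cm [0.05 0.02 0.03] norm 0.1 | at [ 0.447  -0.142   0.0073] F [-1.   0.2  7.8] w 0.369 t 15.25 q [-0.36  0.4   2.24  0.    0.5  -1.52]
```

```bash
python3 -m crank '[[0,0,-1,0,0,0,3],[0,0,-3.5,0,0,0,3],[0,0,-4.5,0,0,0,3],[0,0,-4.5,0,0,0,3],[0,0,0,0,0,-0.0455,3],[0,0,0,0,0,0,3]]' >/dev/null
python3 -c "
from h import *
plan([.5244,.1404,.1],69.1)"
```

```text
turn az first 0.0008 then shift cm [ 2.9  29.14  4.36] norm 29.6 | at [ 0.4474 -0.1422  0.1437] F [-1.1 -0.4 -0.7] w 0.371 t 15.85 q [-0.36  0.12  2.23 -0.    0.79 -1.56]
```

```bash
python3 -m crank '[[1.45,4.5,0,0,0,0,3],[1.45,4.5,0,0,0,0,3],[0,4.5,0,0,0,0,3],[0,4.5,0,0,0,0,3],[0,4.5,1,0,0,0,3],[0,3.6,1.5,0,0,0,3],[0,3.04,1.8,0,0,0,3],[0,0,0,0,0,0,3],[0,0,0,0,0,0,3],[0,0,0,0,0,0,3]]' >/dev/null
python3 -c "
from h import *
plan([.5244,.1404,.0827],69.1)"
```

```text
turn az first -0.0009 then shift cm [-0.1   0.09  1.62] norm 1.6 | at [0.5231 0.1399 0.0989] F [ 0.6 -0.2  0.3] w 0.371 t 16.85 q [ 0.22  0.31  2.1  -0.    0.74 -0.99]
```

```bash
python3 -m crank '[[-0.05,0.07,0.7,0,0,0,3],[0,0,0.65,0,0,0,3],[0,0,0,0,0,0,3],[0,0,0,0,0,0,3]]' >/dev/null
python3 -c "
from h import *
plan([.5244,.1404,.0827],69.1)"
```

```text
turn az first -0.0005 then shift cm [-0.03 -0.03  0.27] norm 0.3 | at [0.5242 0.1408 0.0854] F [-0.1 -0.6 -0.2] w 0.367 t 17.25 q [ 0.22  0.33  2.1   0.    0.71 -0.99]
```

```bash
python3 -m crank '[[-0.02,-0.03,0.15,0,0,0,3],[0,0,0.05,0,0,0,3],[0,0,0,0,0,0,3]]'; python3 -m crank '[[0,0,0.05,0,0,0,3],[0,0,0,0,0,0,3]]';python3 -m crank '[[0,0,0.05,0,0,0,3],[0,0,0,0,0,0,3]]'
```

```text
time_s: 17.55
eef_pos: [0.5245, 0.1408, 0.0836]
ee_rot: [[-0.934, 0.357, 0.0], [0.357, 0.934, 0.0], [-0.0, 0.0, -1.0]]
force: [-0.1, -0.7, 0.2]
width: 0.373
time_s: 17.75
eef_pos: [0.5245, 0.1408, 0.083]
ee_rot: [[-0.934, 0.357, 0.0], [0.357, 0.934, 0.0], [-0.0, 0.0, -1.0]]
force: [-0.7, 0.4, 0.4]
width: 0.369
time_s: 17.95
eef_pos: [0.5245, 0.1408, 0.0827]
ee_rot: [[-0.934, 0.357, 0.0], [0.357, 0.934, 0.0], [-0.0, 0.0, -1.0]]
force: [-1.7, -0.3, 3.4]
width: 0.37
```

Contact at 82.7 mm, exactly as predicted. Releasing and checking.

```bash
python3 -m crank '[[0,0,0,0,0,0,5],[0,0,0,0,0,0,5],[0,0,0,0,0,0,5],[0,0,-1,0,0,0,5],[0,0,-3,0,0,0,5],[0,0,-4,0,0,0,6],[0,0,-3,0,0,0,6],[0,0,0,0,0,0,6],[0,0,0,0,0,0,6]]' >/dev/null
python3 - <<'E'
from h import *
import pickle
c=cam('wrist'); save(c,'w8.png'); s=cam('side'); save(s,'side8.png'); t=cam('top'); pickle.dump((c,s,t),open('c8.pkl','wb'))
W=cloud(c); z=W[...,2]
nb=(np.hypot(W[...,0]-.525,W[...,1]-.14)<.08); nb[330:]=0
for a,b in((.064,.0725),(.075,.082),(.084,.094)):
    m=nb&(z>a)&(z<b); print(m.sum(),rect(W[m]))
for n in ['knob','nose','clamp']:
    for cc in (c,s,t):
        for d in robot.tip_of(n,cc)[:1]: 
            u,v=map(int,d['point']); print(n,round(d['confidence'],2),d['point'],cloud(cc)[v,u].round(4))
todo([.5244,.1404,.3])
E
```

```text
390 ('ctr', array([523.6, 140.4]), 'wh', array([38. , 70.2]), 'long', np.float32(159.1), 'z', np.float64(0.0682))
4 ('ctr', array([496.2, 153.3]), 'wh', array([28.6,  0.3]), 'long', np.float32(69.2), 'z', np.float64(0.0782))
2468 ('ctr', array([522.8, 140.7]), 'wh', array([33.9, 59.9]), 'long', np.float32(159.4), 'z', np.float64(0.0884))
knob 0.88 [231.3, 151.3] [0.6554 0.0906 0.2817]
knob 0.97 [245.0, 162.7] [0.6668 0.082  0.285 ]
nose 0.44 [508.6, 112.1] [0.5295 0.3909 0.0173]
nose 0.67 [238.6, 186.5] [0.5506 0.169  0.2932]
nose 0.69 [241.4, 184.7] [0.6365 0.0951 0.199 ]
clamp 0.75 [278.6, 312.0] [0.4944 0.1518 0.2891]
clamp 0.81 [239.1, 226.0] [0.6235 0.1149 0.0918]
clamp 0.57 [238.8, 196.6] [0.6259 0.1089 0.0968]
at [0.5244 0.1407 0.1924] shift cm [-1.000e-02 -3.000e-02 -1.076e+01] tilt (np.float64(-0.02), np.float64(-0.0)) q [ 0.22  0.16  2.06 -0.    0.92 -0.99] F [ 1.3  0.6 -0.1] w 0.657 t 19.45
```

View pics/w8.png

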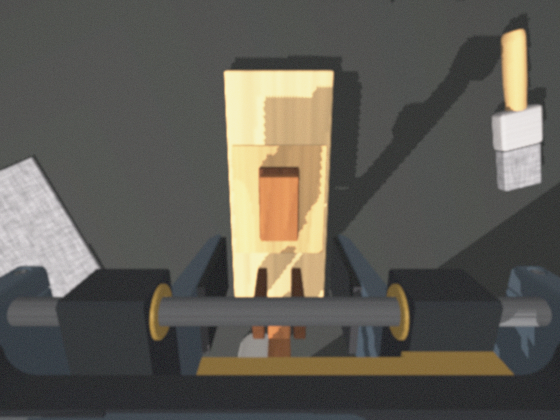

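View pics/side8.png

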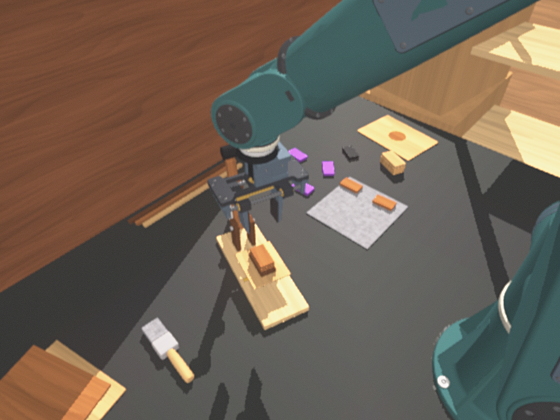

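Two shims sit centred on the brace (279,203), within about 1 mm. The two spares remain on the mat. Next is the knob, expected at (0.6687, 0.0852, 0.272).

```bash
python3 -m crank '[[0,0,-4.5,0,0,0,6.5],[0,0,-4.5,0,0,0,6.5],[0,0,-4.5,0,0,0,6.5],[0,0,0,0,0,0,6.5]]' >/dev/null
python3 -c "
from h import *
plan([.6687,.0852,.325],69.1)"
```

```text
turn az first 0.0 then shift cm [-15.24  -0.19   0.99] norm 15.3 | at [0.5269 0.1413 0.3338] F [ 0.8  1.  -1.9] w 0.713 t 19.85 q [ 0.22 -0.    1.96  0.    1.17 -0.99]
```

```bash
python3 -m crank '[[-4.5,0,0,0,0,0,6.5],[-4.5,0,0,0,0,0,6.5],[-4,-0.1,0,0,0,0,6.5],[-2.2,-0.1,0,0,0,0,6.5],[0,0,0,0,0,0,6.5],[0,0,0,0,0,0,6.5],[0,0,0,0,0,0,6.5]]' >/dev/null
python3 - <<'E'
from h import *
plan([.6687,.0852,.253],69.1)
c=cam('wrist'); save(c,'w9.png'); W=cloud(c); z=W[...,2]
m=(np.hypot(W[...,0]-.669,W[...,1]-.085)<.04)&(z>.27)&(z<.3); m[240:]&=c['pixels'][240:].sum(-1)<150; print(m.sum(), rect(W[m]) if m.sum()>10 else '', np.nanmax(z[m]) if m.sum() else '')
for d in robot.tip_of('knob',c)[:2]: print(d['confidence'],d['point'])
print(pix(c,[.6687,.0852,.287]))
E
```

```text
turn az first 0.0003 then shift cm [-0.34  0.15  7.43] norm 7.4 | at [0.665  0.085  0.3273] F [-0.8 -0.  -0.1] w 0.711 t 20.55 q [ 0.09  0.23  1.72  0.    1.2  -1.11]
1242 ('ctr', array([660.3,  88.4]), 'wh', array([33.9, 15.2]), 'long', np.float32(69.4), 'z', np.float64(0.2829)) 0.2877390041584905
0.72 [285.0, 228.1]
[[281.43235282 242.12625328]]
```

View pics/w9.png

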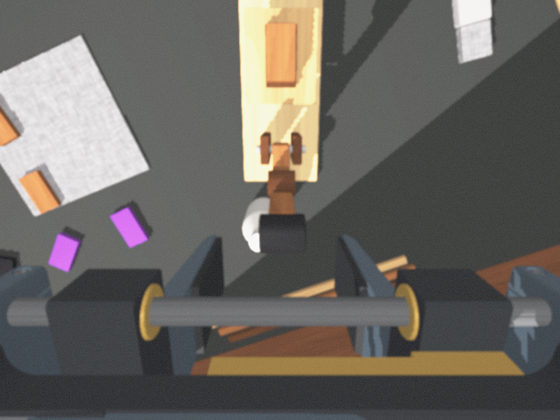

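Knob (283,232) is visible between the open fingers and matches the geometry. Descending and pinching.

```bash
python3 -m crank '[[-0.3,0.07,2,0,0,0,6.5],[0,0,2.5,0,0,0,6.5],[0,0,2,0,0,0,6.5],[0,0,0.9,0,0,0,6.5],[0,0,0,0,0,0,6.5],[0,0,0,0,0,0,6.5]]'
python3 -c "
from h import *
plan([.6687,.0852,.253],69.1)"
```

```text
time_s: 21.25
eef_pos: [0.6691, 0.0844, 0.2546]
ee_rot: [[-0.934, 0.357, 0.001], [0.357, 0.934, 0.0], [-0.001, 0.0, -1.0]]
force: [0.8, -0.4, -0.0]
width: 0.716
turn az first 0.0001 then shift cm [0.07 0.06 0.16] norm 0.2 | at [0.6691 0.0844 0.2546] F [ 0.8 -0.4 -0. ] w 0.716 t 21.25 q [ 0.09  0.3   1.77  0.    1.08 -1.12]
```

```bash
python3 -m crank '[[0.05,0.05,0.15,0,0,0,6.5],[0,0,0,0,0,0,3],[0,0,0,0,0,0,3],[0,0,0,0,0,0,3],[0,0,0,0,0,0,3],[0,0,0,0,0,0,3],[0,0,0,0,0,0,3]]' 40
python3 - <<'E'
from h import *
plan([.6687,.0852,.253],69.1)
r=.19206
def P(g): g=np.radians(g); return np.array([.110-r*np.cos(g), .085+r*np.sin(g)])
gs=np.concatenate([np.arange(103.38,13,-5.5),[12.5]])
prev=P(gs[0])
for g in gs[1:]:
    p=P(g); d=p-prev; print(round(g,1),'tool x,z cm',round(-d[0]*100,2),round(-d[1]*100,2),p.round(4)); prev=p
E
```

```text
time_s: 21.95
eef_pos: [0.6689, 0.0856, 0.2522]
ee_rot: [[-0.934, 0.357, 0.001], [0.357, 0.934, 0.001], [-0.0, 0.002, -1.0]]
force: [2.4, 6.4, -0.6]
width: 0.372
turn az first -0.0 then shift cm [-0.   -0.05 -0.08] norm 0.1 | at [0.6689 0.0856 0.2522] F [ 2.4  6.4 -0.6] w 0.372 t 21.95 q [ 0.09  0.3   1.77  0.    1.07 -1.11]
97.9 tool x,z cm 1.81 -0.34 [0.1363 0.2752]
92.4 tool x,z cm 1.84 -0.16 [0.118  0.2769]
86.9 tool x,z cm 1.84 0.01 [0.0995 0.2768]
81.4 tool x,z cm 1.83 0.19 [0.0812 0.2749]
75.9 tool x,z cm 1.81 0.36 [0.0631 0.2713]
70.4 tool x,z cm 1.76 0.53 [0.0455 0.2659]
64.9 tool x,z cm 1.7 0.7 [0.0285 0.2589]
59.4 tool x,z cm 1.63 0.86 [0.0122 0.2503]
53.9 tool x,z cm 1.54 1.01 [-0.0032  0.2401]
48.4 tool x,z cm 1.43 1.16 [-0.0176  0.2286]
42.9 tool x,z cm 1.32 1.29 [-0.0307  0.2157]
37.4 tool x,z cm 1.19 1.41 [-0.0426  0.2016]
31.9 tool x,z cm 1.05 1.52 [-0.0531  0.1864]
26.4 tool x,z cm 0.9 1.61 [-0.0621  0.1703]
20.9 tool x,z cm 0.74 1.69 [-0.0694  0.1535]
15.4 tool x,z cm 0.57 1.75 [-0.0752  0.1359]
12.5 tool x,z cm 0.23 0.94 [-0.0775  0.1266]
```

Knob pinched (33.9 mm). Swinging along the arc in stages.

```bash
python3 -m crank '[[0,-0.04,0,0,0,0,3],[0.9,0,-0.2,0,0,0,3],[0.9,0,-0.14,0,0,0,3],[1.84,0,-0.16,0,0,0,3],[1.84,0,0.01,0,0,0,3],[1.83,0,0.19,0,0,0,3],[0,0,0,0,0,0,3]]' 50
python3 -c "
from h import *
import numpy as np
u=np.array([.934,-.357]); p=np.array([.5244,.1404])+.0812*u
plan([p[0],p[1],.2749-.019],69.1)"
```

```text
time_s: 22.65
eef_pos: [0.5989, 0.1122, 0.2547]
ee_rot: [[-0.934, 0.356, 0.001], [0.356, 0.934, 0.002], [0.0, 0.002, -1.0]]
force: [6.2, 9.4, -9.5]
width: 0.37
turn az first 0.0005 then shift cm [-0.16 -0.03 -0.12] norm 0.2 | at [0.5989 0.1122 0.2547] F [ 6.2  9.4 -9.5] w 0.37 t 22.65 q [ 0.15  0.19  1.9   0.    1.05 -1.06]
```

```bash
python3 -m crank '[[1.7,-0.05,0.42,0,0,0,3],[1.76,0,0.53,0,0,0,3],[1.7,0,0.7,0,0,0,3],[1.63,0,0.86,0,0,0,3],[1.54,0,1.01,0,0,0,3],[0,0,0,0,0,0,3]]'
python3 -c "
from h import *
import numpy as np
u=np.array([.934,-.357]); p=np.array([.5244,.1404])-.0032*u
plan([p[0],p[1],.2401-.019],69.1)"
```

```text
time_s: 23.25
eef_pos: [0.5217, 0.1417, 0.2196]
ee_rot: [[-0.934, 0.357, 0.002], [0.357, 0.934, 0.003], [-0.001, 0.003, -1.0]]
force: [5.5, 9.7, -0.2]
width: 0.365
turn az first 0.0002 then shift cm [ 0.02 -0.02 -0.15] norm 0.2 | at [0.5217 0.1417 0.2196] F [ 5.5  9.7 -0.2] w 0.365 t 23.25 q [ 0.22  0.12  2.05  0.    0.97 -0.99]
```

```bash
python3 -m crank '[[1.43,-0.05,1.16,0,0,0,3],[1.32,0,1.29,0,0,0,3],[1.19,0,1.41,0,0,0,3],[1.05,0,1.52,0,0,0,3],[0.9,0,1.61,0,0,0,3],[0,0,0,0,0,0,3]]'
python3 -c "
from h import *
import numpy as np
u=np.array([.934,-.357]); p=np.array([.5244,.1404])-.0621*u
plan([p[0],p[1],.1703-.019],69.1)"
```

```text
time_s: 23.85
eef_pos: [0.4672, 0.1623, 0.1495]
ee_rot: [[-0.934, 0.357, 0.002], [0.357, 0.934, 0.003], [-0.001, 0.004, -1.0]]
force: [0.6, 17.3, 5.3]
width: 0.373
turn az first -0.0004 then shift cm [ 0.08 -0.01 -0.18] norm 0.2 | at [0.4672 0.1623 0.1495] F [ 0.6 17.3  5.3] w 0.373 t 23.85 q [ 0.29  0.15  2.18  0.    0.81 -0.92]
```

Side force is growing because I corrected y the wrong way; reversing that.

```bash
python3 -m crank '[[0,0.1,0,0,0,0,3],[0.4,0.1,0.83,0,0,0,3],[0.37,0,0.85,0,0,0,3],[0,0,0,0,0,0,3]]'
python3 -c "
from h import *
import numpy as np
u=np.array([.934,-.357]); p=np.array([.5244,.1404])-.0694*u
plan([p[0],p[1],.1535-.019],69.1)"
```

```text
time_s: 24.25
eef_pos: [0.4603, 0.1653, 0.1325]
ee_rot: [[-0.934, 0.357, 0.0], [0.357, 0.934, 0.0], [-0.0, 0.0, -1.0]]
force: [0.5, 3.0, 1.3]
width: 0.371
turn az first 0.0 then shift cm [ 0.07 -0.04 -0.2 ] norm 0.2 | at [0.4603 0.1653 0.1325] F [0.5 3.  1.3] w 0.371 t 24.25 q [ 0.3   0.17  2.19  0.    0.78 -0.91]
```

```bash
python3 -m crank '[[0.3,0.03,0.88,0,0,0,3],[0.27,0,0.87,0,0,0,3],[0.23,0,0.8,0,0,0,3],[0,0,0,0,0,0,3]]' 60; python3 -m crank '[[0.05,0,0.3,0,0,0,3],[0,0,0,0,0,0,3]]';  python3 -m crank '[[0.03,0,0.15,0,0,0,3],[0,0,0,0,0,0,3]]'
```

```text
time_s: 24.65
eef_pos: [0.4531, 0.1681, 0.1067]
ee_rot: [[-0.934, 0.357, 0.0], [0.357, 0.934, -0.0], [-0.0, -0.0, -1.0]]
force: [3.4, -2.1, 1.4]
width: 0.368
time_s: 24.85
eef_pos: [0.4527, 0.1683, 0.1043]
ee_rot: [[-0.934, 0.357, 0.0], [0.357, 0.934, -0.0], [-0.0, -0.0, -1.0]]
force: [3.1, -3.2, 1.0]
width: 0.371
time_s: 25.05
eef_pos: [0.4524, 0.1684, 0.1031]
ee_rot: [[-0.934, 0.357, 0.0], [0.357, 0.934, -0.0], [-0.0, 0.0, -1.0]]
force: [2.7, -4.5, 2.1]
width: 0.366
```

```bash
python3 -m crank '[[0.02,-0.02,0.15,0,0,0,3],[0,0,0,0,0,0,3]]' ; python3 -m crank '[[0.02,-0.02,0.1,0,0,0,3],[0,0,0,0,0,0,3]]';  python3 -m crank '[[0.01,0,0.1,0,0,0,3],[0,0,0,0,0,0,3]]'
```

```text
time_s: 25.25
eef_pos: [0.4521, 0.1684, 0.1016]
ee_rot: [[-0.934, 0.357, 0.0], [0.357, 0.934, 0.0], [-0.0, 0.0, -1.0]]
force: [2.9, -0.8, 0.8]
width: 0.369
time_s: 25.45
eef_pos: [0.452, 0.1684, 0.1007]
ee_rot: [[-0.934, 0.357, 0.0], [0.357, 0.934, 0.0], [-0.0, 0.001, -1.0]]
force: [2.4, 1.2, 1.8]
width: 0.369
time_s: 25.65
eef_pos: [0.452, 0.1685, 0.1002]
ee_rot: [[-0.934, 0.357, 0.0], [0.357, 0.934, 0.0], [-0.0, 0.0, -1.0]]
force: [-2.2, 1.0, 16.5]
width: 0.368
```

Contact felt at TCP z ≈ 100.3 mm, as expected for the nose on a two-shim stack. Pressing a bit more.

```bash
python3 -m crank '[[0,0,0.06,0,0,0,3],[0,0,0,0,0,0,3],[0,0,0,0,0,0,3]]'
python3 - <<'E'
from h import *
c=cam('wrist'); save(c,'w10.png'); s=cam('side'); save(s,'side10.png'); t=cam('top'); save(t,'top10.png')
todo([.452,.1685,.1])
W=cloud(s); 
for n in ['shim0','knob','nose']:
    for cc in(s,t):
        for d in robot.silhouettes(n,cc): print(n,round(d['confidence'],2),np.round(d['point']),np.nanmedian(cloud(cc)[d['region']],0).round(3))
E
```

```text
time_s: 25.95
eef_pos: [0.452, 0.1685, 0.1]
ee_rot: [[-0.934, 0.357, 0.0], [0.357, 0.934, 0.0], [-0.0, 0.0, -1.0]]
force: [-5.9, -0.2, 24.1]
width: 0.37
at [0.452  0.1685 0.1   ] shift cm [-0. -0.  0.] tilt (np.float64(0.01), np.float64(0.02)) q [ 0.31  0.22  2.21  0.    0.71 -0.9 ] F [-5.7  0.4 24.1] w 0.368 t 26.1
shim0 0.5 [349. 187.] [ 0.559 -0.269  0.013]
shim0 0.49 [355. 212.] [ 0.486 -0.185  0.004]
shim0 0.86 [437. 194.] [ 0.658 -0.41   0.01 ]
shim0 0.85 [390. 272.] [ 0.449 -0.274  0.014]
shim0 0.82 [387. 230.] [ 0.559 -0.274  0.014]
shim0 0.78 [393. 193.] [ 0.661 -0.295  0.01 ]
shim0 0.75 [350. 192.] [ 0.663 -0.174  0.01 ]
shim0 0.65 [226. 240.] [0.519 0.125 0.089]
shim0 0.51 [389. 147.] [ 0.777 -0.284  0.01 ]
shim0 0.33 [233. 235.] [0.539 0.116 0.057]
knob 0.57 [254. 233.] [0.574 0.126 0.123]
knob 0.8 [230. 216.] [0.571 0.121 0.123]
knob 0.62 [385. 230.] [ 0.559 -0.275  0.014]
nose 0.63 [246. 230.] [0.576 0.125 0.123]
nose 0.41 [381. 206.] [ 0.447 -0.269  0.013]
nose 0.97 [230. 219.] [0.571 0.121 0.123]
```

```bash
python3 -c "
import cv2
a=cv2.imread('pics/side10.png'); cv2.imwrite('pics/side10c.png',cv2.resize(a[130:340,180:420],(720,630))[:600])"
```

```text
(no output)
```

View pics/side10c.png

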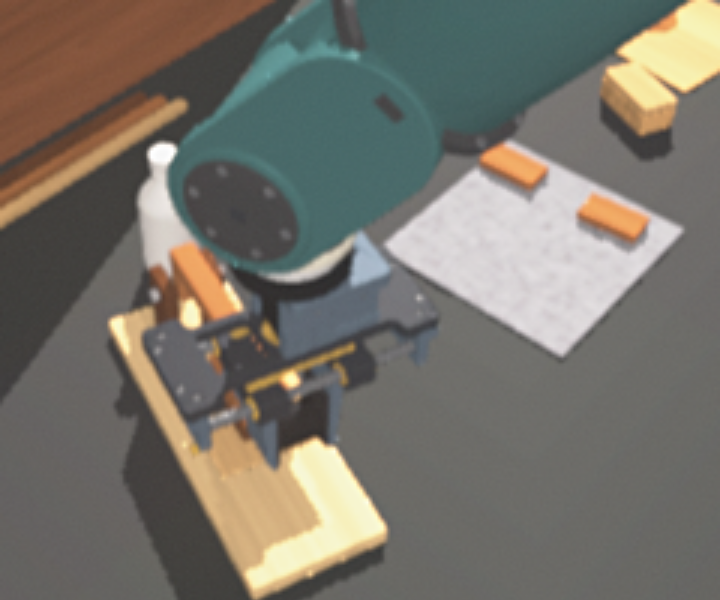

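View pics/w10.png

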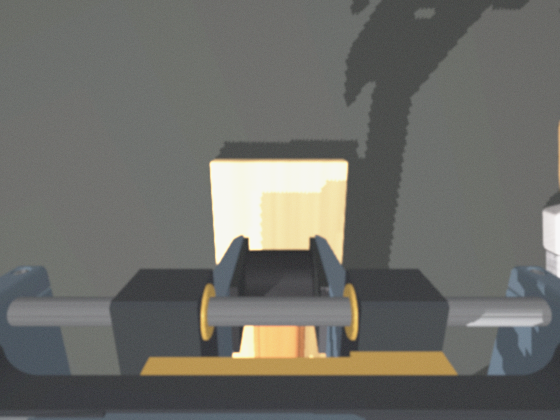

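View pics/top10.png

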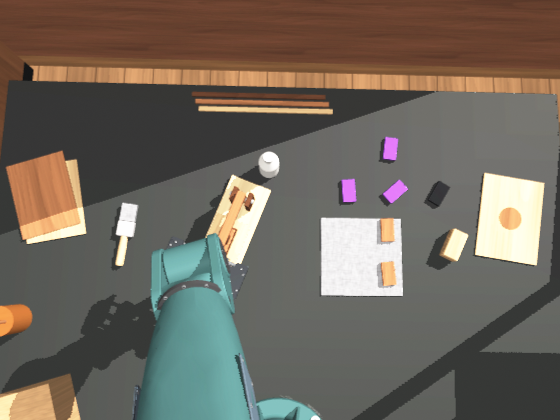

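The top view shows the arm over the stack (230,215), the stack top at z 0.089, and two spares on the mat (388,230 and 388,273). The bystanders have not moved. The wrist view shows the knob pinched at (280,275) with a steady 24 N press. Handing in.

```bash
python3 -c "
from h import *
s=robot.sense(); print(s['time_s'],np.round(s['force'],1),s['width'],np.round(s['eef_pos'],4)); print(robot.close_job())"
```

```text
26.4 [-5.1 -0.3 24.9] 0.3696419173663325 [0.452  0.1685 0.1   ]
the job is handed in; nothing more can be done
None
```

I stacked two shims on the brace, swung the arm down onto them by the knob, and handed the job in at 26.4 s while still pinching the knob and pressing.

- **Number of shims:** The brace top measured about 69.4 mm above the bench, so the gap was about 15.6 mm. With two shims the nose sits about 4.4 mm high, and one would leave it about 5.6 mm low. The wrist and side cameras agreed to within 0.1 mm, and the top camera read slightly lower (69.2 mm). When I set the first shim down it touched at the same height.
- **Stack:** The last clear view, before I swung the arm down, showed it centred on the brace to within about 1 mm and aligned to within 1°. Under the arm only its edge was visible, with its top still at 89 mm.
- **Arm:** The nose met the stack at the height expected for two shims. At hand-in I was pressing down with about 25 N and gripping with the force set to 60 N, and the finger opening matched the 34 mm knob.
- **Other things:** The two spare shims are still on the mat. I did not touch the bottle, brush, sanding block or look-alikes, and they show no movement in the last top view.

During the swing I first corrected a sideways force in the wrong direction, and it rose to about 17 N. I reversed the correction, and it was near zero at the end.

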